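Pin the air cylinder's clevis to its lever

TASK

Swing the loose lever on the tilted stand so that the hole in its end lines up with the holes in the air cylinder's clevis, then take the pin with the tall round head from the wooden rack and push it through clevis and lever until its head sits flat on the clevis. Let go of it there, and leave the two other pins in the rack and the other things on the bench where they are.

Things in the scene. Friction and masses are not known exactly. Their poses are not given: they have to be found in the camera images.
- clevis_hole (a point): Centre of the upper mouth of the hole (17.5 mm across) in the fixed steel clevis (fork) on the air cylinder's rod. z: the hole's axis, out of the mouth, leaning 25 degrees from vertical towards the robot's side of the stand; x: up the slope; y: along the rod to the cylinder. Two cheeks 40 x 40 x 9 mm with an 18 mm gap between, 36 mm over all; the fork opens to -y, where the lever comes in.
- stand: Grey steel stand fixed on the bench, base 220 x 310 mm; origin on the bench straight below the clevis; its yaw is that of the slope. Its tilted plate leaves 34 mm free below the clevis. The air cylinder (66 mm across) starts 103 mm from the hole along the rod and rises 15 mm above the plane of the hole's mouth, its brass port 26 mm.
- lever (a joint): Angle (rad) of the dark steel lever. Its pivot axis is parallel to the clevis hole's axis, at x = -110 mm, y = 0 in the clevis_hole frame. 0: its hole is in line with the clevis holes; grows as its free end swings to the clevis's -y side; range -0.12 to 1.0, no stop at 0. Stiff (about 6 N at the peg): it stays where it is left, but a tapered pin tip can nudge it.
- lever_eye (a point): Centre of the upper face of the lever's end, on the axis of its hole (17.5 mm across, 12 mm deep, in a square end 34 mm wide). It is 110 mm from the pivot axis and moves in the middle of the clevis's gap, its upper face 12 mm below the plane of the clevis_hole mouth.
- lever_peg (a point): Grip point on the steel peg standing on the lever, 50 mm from the pivot axis, between pivot and hole: 16 mm diameter, 45 mm tall, parallel to the hole's axis. The point is on the peg's axis, 26 mm above the lever's upper face, 19 mm below the peg's top, 14 mm above the plane of the clevis hole's mouth. x: along the lever to its hole.
- pin_head (a point): Centre of the head of the loose steel pin to use: round head 26 mm across, 40 mm tall, two fine grooves near its top; shank 14 mm across, 50 mm long, its last 9 mm tapered to 8 mm. z runs from tip to head; the head's underside is 20 mm below this point, the tip 70 mm. About 0.2 kg. Starts upright in one of the rack's holes, head resting on the rack's top.
- pin: The same pin; origin on its axis at the underside of the head, z from tip to head.
- rack: Wooden block fixed on the bench, 60 x 190 x 60 mm tall, origin under its centre, with three upright through holes 17.5 mm across in a row along its y axis (at -60, 0 and +60 mm). Each holds one pin or bolt; which one stands where varies.
- bolt: Bystander in the rack: hexagon-headed bolt, low dark head 25 mm wide and 12 mm tall, shank 13 mm. Origin at the underside of the head.
- ringpin: Bystander in the rack: pin with a low collar 24 mm wide and a wire ring 34 mm wide on top, 43 mm tall above the rack. Origin at the underside of the collar.
- spanner: Bystander: steel spanner lying on the bench in front of rack and stand.
- bearing: Bystander: steel bearing ring, 52 mm across, 15 mm tall, flat on the bench.
- spraycan: Bystander: can 54 mm across, 160 mm tall, standing.
- flange: Bystander: aluminium flange ring 90 mm across, 12 mm tall, flat on the bench.
Mind the look-alikes: they are no part of the job. Leave any green or red look-alike of the pin alone.

How it is judged:
By the outcome, as a careful person would: the job done as asked, in the order asked, and still so for the second after the job is handed in, with the robot touching nothing.
It also fails if it takes over 64 s, if anything falls off the work surface, if the arm or the gripper's body presses on something with over 40 N, if the wrist force passes 120 N, or if a joint passes its speed limit or range.

ROBOT

A 6-joint arm with a two-finger parallel gripper is mounted at the origin on the work surface. World frame = base frame: x ahead of the robot, y to its left, z up, the work surface at z = 0. Lengths are in m, angles in rad, forces in N, time in s.
With the tool pointing down it reaches from about 0.3 to 0.775 m from the base axis. Payload 14.6 kg.
Tool frame: the origin (TCP) lies on the centre line of the jaws, within the pads' length; the fingertips stand 25 mm ahead of it and the grasp point (between the pads) lies 6 mm ahead of it (ctrl.tip_reach is the distance from the TCP to the fingertips, in m); z points along the fingers, y is the line along which they close (so a half turn about z gives the same grasp; the last joint's range is limited). The gripper opens to 94 mm and grips with 3 to 60 N. Pads are 16 mm wide; open, the fingers measure 119 mm over their backs; the gripper's body (75 mm by 177 mm) begins 78 mm behind the grasp point.
Start: joints at [1.061, 0.3, 1.521, -0, 1.321, -0.067], TCP at [0.236, 0.497, 0.196] pointing down, gripper open.
Joint ranges: [-3.03, 3.03], [-0.79, 2.21], [0.23, 2.52], [-1.04, 4.18], [0, 3.07], [-2.55, 2.55]. Speed limits (rad/s): [2.22, 2.22, 2.57, 3.14, 3.14, 3.14].

INTERFACE

Orientations are given as [roll, pitch, yaw] about the fixed x, y, z axes, in that order (R = Rz(yaw) Ry(pitch) Rx(roll)).
In Python, from station import ctrl gives the robot as it stands. The module is installed in compiled form; this text tells all that it offers.
- The arm moves only by the tool apply_moves, never from a script. Its argument "deltas" is a list of rows, each a list of 7 numbers: the closure in counts, from 0 (fully open) to 255 (shut), then the shift along the world's x, y, z in cm, then the turn, a rotation vector about the world's x, y, z in rad. In form: [[jaw, tx, ty, tz, ax, ay, az], ...]. A call has 1 to 10 rows; each row shifts and turns the commanded pose from where the row before left it; what a row does not reach is not made up. A row lasts 1/10 s, in which the tool goes at most 50 mm and 8.59 degrees, less where a joint would pass 70% of its speed; a pose out of reach is approached as far as the arm can. A call with a gripper value outside its range is refused whole. The fingers move at their own pace and stop on an object; "grip_force" is the grip in N (left out, the last holds). Time passes only in rows, so rows that do not move let the fingers close. It gives the time, the measured TCP pose, the force, the opening and the grip force at its end, in the units of the state.
- ctrl.get_obs(): the state, without advancing time (a new reading comes with each control period).
- ctrl.camera(name): name is "side" or "top"; returns a dict with "img" (384x512x3 uint8, red, green, blue), "K" (3x3 intrinsics, pixels), "k1" (the pictures are not rectified: a ray, as slopes to the right and down, at radius r is drawn at 1 + k1 r^2 times it, then the intrinsics apply), "pose" (4x4, takes a point from camera to world coordinates). Camera axes: x right, y up, looking along -z (the intrinsics and any distortion apply to the point x, -y, -z); pixel columns grow to the right and rows downward; lengths in m; the calibration is good to about 2 mm. A picture is of the moment at which its call begins. There is no depth.
- ctrl.hand_in(): hands the job in; it is judged then, once.
The state is a dict: "time_s": time; "qpos": joint angles; "joint_vel": joint speeds; "tau": joint torques, N m; "ee_pos": TCP position; "eef_rot": TCP orientation; "force": force on the tool from outside, world axes, zero at the start; "moment": the same for the moment, N m; "grip_width": finger opening in m; "grip_force": force on a finger pad.
Only numpy, scipy, OpenCV 4.12 (cv2) and the standard library are available. Lean on these libraries where they do the work, as an engineer would, in place of code of your own. Each camera call takes 0.05 s, during which the arm holds its last target. There are 200 camera calls.

## Working session

There is one attempt and no reset: what is moved stays moved. The work goes in short steps, Python scripts to look and compute and a tool call to move; the robot and the scene stay as the last step left them, time stands still between calls to the robot, and variables do not carry over. Pictures are saved under pics/ and viewed, at most 10 in all, crops included, and the job is handed in when it is done.

Besides the shell and the picture viewer there is one more tool, called after "Call:" as name(argument=value, ...) on one line, values as JSON. apply_moves: Moves the arm, as the interface text tells. Its arguments: {"type":"object","properties":{"deltas":{"type":"array"},"grip_force":{"type":"number"}},"required":["deltas"]}

```bash
mkdir -p pics; cat > h.py <<'E'
import numpy as np, cv2
from station import ctrl
def snap(n,f=None):
    c=ctrl.camera(n)
    if f: cv2.imwrite(f,c["img"][:,:,::-1])
    return c
def ray(c,u,v):
    K=c["K"];d=np.array([(u-K[0,2])/K[0,0],(v-K[1,2])/K[1,1]]);s=d.copy()
    for _ in range(20): s=d/(1+c["k1"]*(s@s))
    P=np.array(c["pose"]);w=P[:3,:3]@np.array([s[0],-s[1],-1.]);return P[:3,3],w/np.linalg.norm(w)
def onz(c,u,v,z):
    o,d=ray(c,u,v);return o+d*(z-o[2])/d[2]
def tri(c1,p1,c2,p2):
    o1,d1=ray(c1,*p1);o2,d2=ray(c2,*p2)
    t=np.linalg.lstsq(np.c_[d1,-d2],o2-o1,rcond=None)[0]
    a,b=o1+t[0]*d1,o2+t[1]*d2;return (a+b)/2,np.linalg.norm(a-b)
def proj(c,p):
    P=np.array(c["pose"]);q=P[:3,:3].T@(np.array(p)-P[:3,3]);s=np.array([q[0],-q[1]])/-q[2]
    s=s*(1+c["k1"]*(s@s));return np.array([s[0]*c["K"][0,0]+c["K"][0,2],s[1]*c["K"][1,1]+c["K"][1,2]])
E
python3 - <<'E'
from h import *
np.set_printoptions(precision=4,suppress=True)
for n in("side","top"):
    c=snap(n);im=c["img"][:,:,::-1]
    cv2.imwrite(f"pics/{n}0.png",cv2.resize(im,(800,600),interpolation=cv2.INTER_CUBIC));print(c["K"],c["k1"],c["pose"])
print(ctrl.get_obs())
E
```

```text
[[355.5349   0.     250.4823]
 [  0.     355.5349 194.6163]
 [  0.       0.       1.    ]] -0.007106081249026818 [[ 0.9698  0.1483 -0.1937  0.3516]
 [-0.2438  0.5648 -0.7884 -0.7895]
 [-0.0075  0.8118  0.5839  0.6948]
 [ 0.      0.      0.      1.    ]]
[[486.3829   0.     255.398 ]
 [  0.     486.3829 187.4291]
 [  0.       0.       1.    ]] -0.20533638834335824 [[-0.0002  0.9933 -0.1158  0.3913]
 [-1.     -0.0003 -0.0008 -0.028 ]
 [-0.0008  0.1158  0.9933  1.4163]
 [ 0.      0.      0.      1.    ]]
{'time_s': 0.1, 'qpos': array([ 1.0614,  0.3004,  1.5215,  0.    ,  1.3207, -0.0666]), 'joint_vel': array([ 0.0004, -0.0008, -0.0011,  0.0003,  0.0014, -0.0018]), 'tau': array([  0.002 , -53.2646, -35.3281,   0.0711,   0.0236,  -0.0001]), 'ee_pos': array([0.2355, 0.4967, 0.1954]), 'eef_rot': array([-3.1406, -0.0001,  2.6988]), 'force': array([ 0.1232, -0.3149, -0.1905]), 'moment': array([ 0.007 , -0.0042,  0.0214]), 'grip_force': 0.0, 'grip_width': 0.09388981761735635}
```

View pics/side0.png

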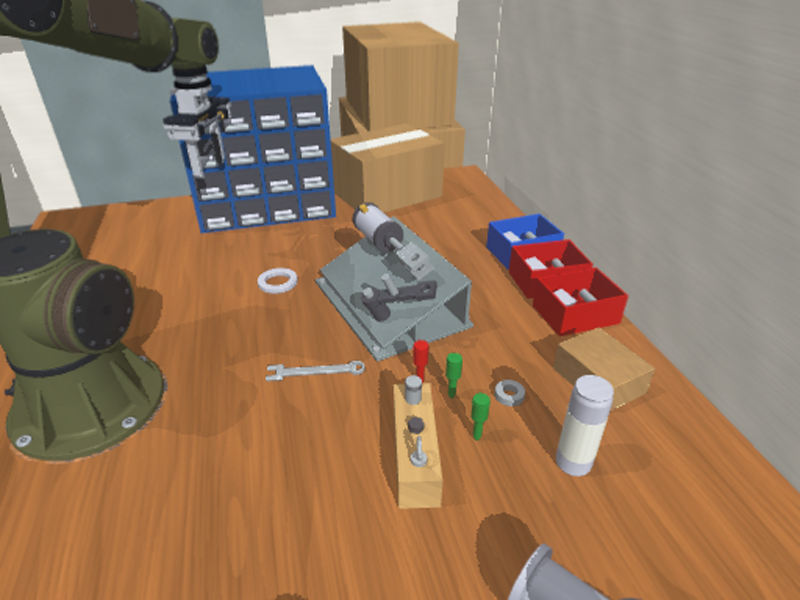

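View pics/top0.png

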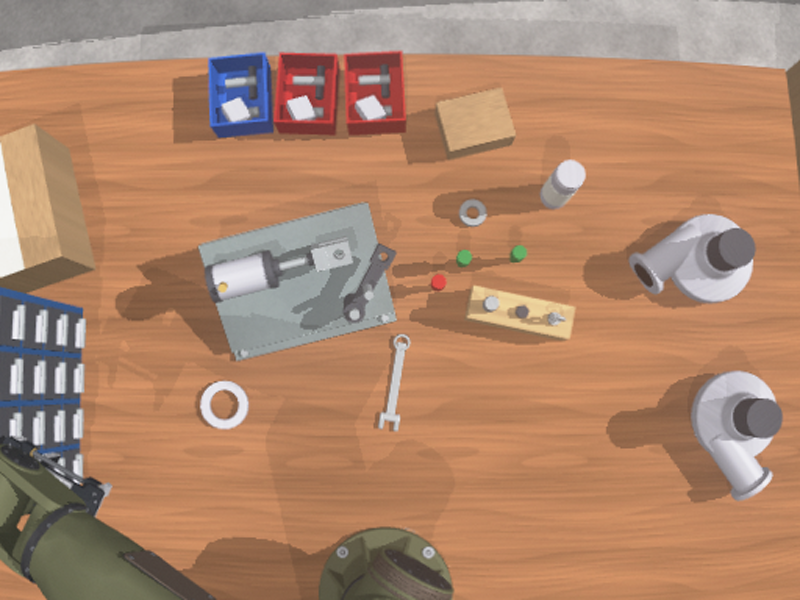

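Pin candidates in the top view (800 px scale): steel tall-head pin (491,303), bolt (521,311), ring pin (556,318), red (438,282), greens (464,257) and (518,252). My choice is the grey tall head at the rack's stand end, which is (413,388) in the side view. Next I'll check it in close crops.

```bash
python3 - <<'E'
from h import *
for n,(x,y,w,h,s) in {"top":(125,125,133,100,6),"side":(200,125,110,100,6)}.items():
    im=snap(n)["img"][:,:,::-1]
    cv2.imwrite(f"pics/{n}1.png",cv2.resize(im[y:y+h,x:x+w],None,fx=s,fy=s,interpolation=cv2.INTER_CUBIC))
    if n=="top": a=im[175:225,295:375]
    else: b=im[210:330,235:315]
a=cv2.resize(a,None,fx=5,fy=5,interpolation=cv2.INTER_CUBIC);b=cv2.resize(b,None,fx=5,fy=5,interpolation=cv2.INTER_CUBIC)
o=np.zeros((600,800,3),np.uint8);o[:250,:400]=a;o[:,400:]=b
cv2.imwrite("pics/rack1.png",o)
E
```

```text
(no output)
```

View pics/top1.png

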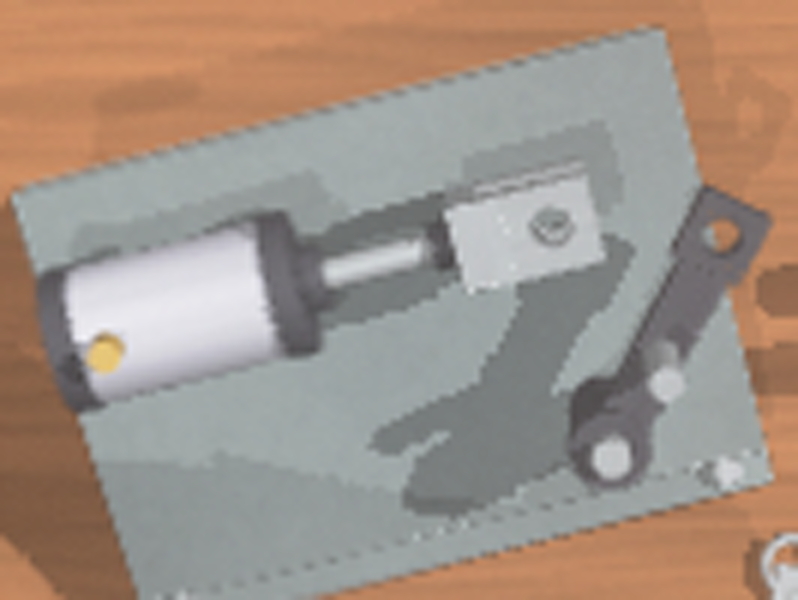

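View pics/side1.png

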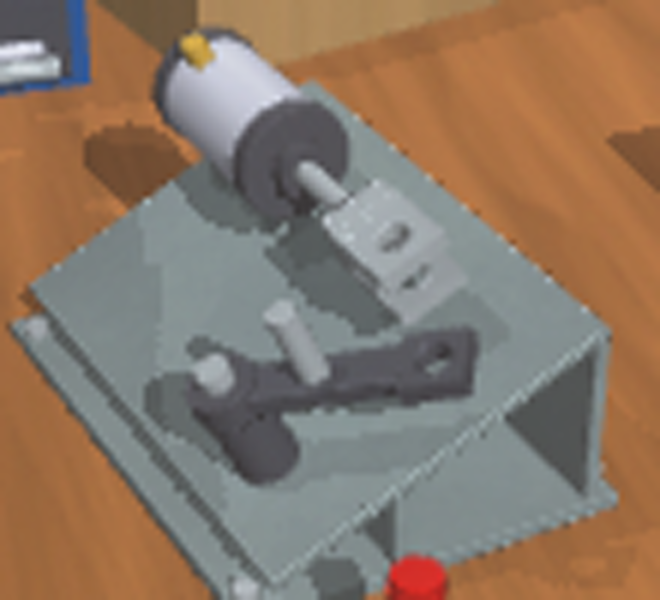

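View pics/rack1.png

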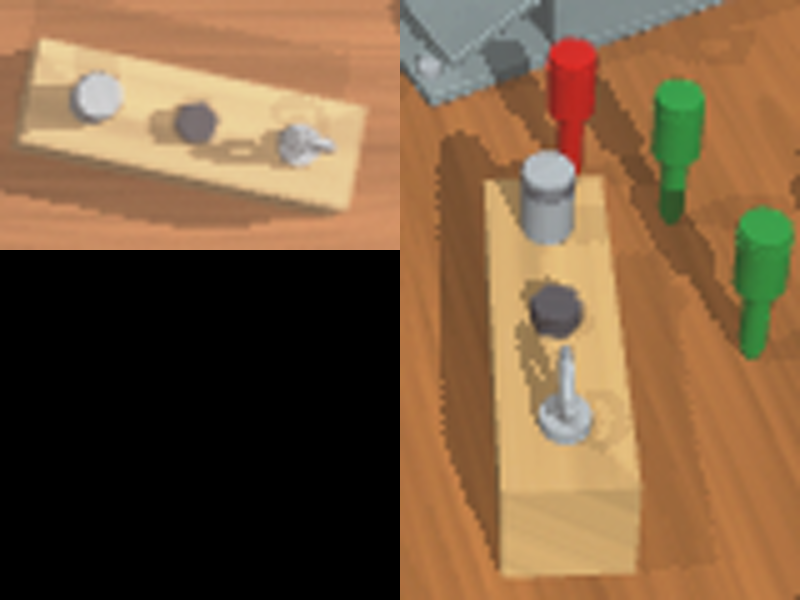

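Rack crop: the tall steel head is at (97,96) in the top part and (548,170) in the side part. It has grooves near its top and stands nearest the stand, so the choice holds. In the stand crops, the clevis mouth is at top (551,228) / side (396,237), the peg top at (667,384) / (280,313), and the lever eye at (721,234) / (437,354).

```bash
python3 - <<'E'
from h import *
np.set_printoptions(precision=4,suppress=True)
T=snap("top");S=snap("side")
t=lambda u,v:((u+.5)/6-.5+125,(v+.5)/6-.5+125)
s=lambda u,v:((u+.5)/6-.5+200,(v+.5)/6-.5+125)
P={}
for n,a,b in [("mouth",(551,227),(396,237)),("peg",(667,384),(280,313)),("pivot",(611,457),(214,371)),("eye",(721,234),(437,353)),
 ("c1",(442,211),(322,222)),("c2",(583,172),(374,180)),("c3",(606,250),(448,234)),("c4",(468,293),(393,282)),
 ("pl1",(12,195),(311,85)),("pl2",(663,28),(608,330)),("pl3",(770,470),(272,583))]:
    P[n],e=tri(T,t(*a),S,s(*b));print(n,P[n],round(e,4))
pt,e=tri(T,((97.5)/5-.5+295,96.5/5-.5+175),S,((148.5)/5-.5+235,170.5/5-.5+210));print("pin",pt,e)
# rack yaw from wood mask
for n,c in(("top",T),):
    hsv=cv2.cvtColor(c["img"],cv2.COLOR_RGB2HSV)
    m=cv2.inRange(hsv,(14,60,140),(26,255,255));m[:, :295]=0;m[:,375:]=0;m[:175]=0;m[225:]=0
    k=max(cv2.findContours(m,0,2)[0],key=cv2.contourArea);r=cv2.minAreaRect(k);b=cv2.boxPoints(r)
    q=np.array([onz(c,*p,.06) for p in b]);print(r,q)
E
```

```text
mouth [0.6074 0.0749 0.1566] 0.0061
peg [0.5375 0.0239 0.1559] 0.0045
pivot [0.51   0.0509 0.1101] 0.0052
eye [0.607  0.0009 0.1364] 0.005
c1 [0.6007 0.1275 0.1397] 0.0277
c2 [0.608  0.0607 0.1993] 0.0256
c3 [0.6092 0.0463 0.1723] 0.0358
c4 [0.6013 0.1134 0.1062] 0.038
pl1 [0.6297 0.3286 0.1125] 0.0038
pl2 [0.705  0.0283 0.1157] 0.0031
pl3 [ 0.5155 -0.0209  0.0325] 0.0149
pin [ 0.5299 -0.1876  0.0974] 0.004907382027523799
((332.64874267578125, 200.13900756835938), (69.07476043701172, 23.606943130493164), 12.094757080078125) [[ 0.5014 -0.1417  0.06  ]
 [ 0.5666 -0.1563  0.06  ]
 [ 0.5254 -0.3485  0.06  ]
 [ 0.46   -0.3327  0.06  ]]
```

```bash
cat >> h.py <<'E'
from scipy.spatial.transform import Rotation as Ro
def Rh(yaw): return Ro.from_euler('ZY',[yaw,-np.radians(25)]).as_matrix()
def L(th,r,z): return np.array([-.11+r*np.cos(th),-r*np.sin(th),z])
E
python3 - <<'E'
from h import *
from scipy.optimize import least_squares
np.set_printoptions(precision=4,suppress=True)
T=snap("top");S=snap("side")
t=lambda u,v:((u+.5)/6-.5+125,(v+.5)/6-.5+125)
s=lambda u,v:((u+.5)/6-.5+200,(v+.5)/6-.5+125)
D=[("mouth",(551,227),(396,237)),("peg",(667,384),(280,313)),("eye",(721,234),(437,353)),
 ("c1",(442,211),(374,180)),("c2",(583,172),(448,234)),("c3",(606,250),(393,282)),("c4",(468,293),(322,222))]
W=np.array([tri(T,t(*a),S,s(*b))[0] for _,a,b in D])
for d,w in zip(D,W):print(d[0],w,tri(T,t(*d[1]),S,s(*d[2]))[1])
def M(p):
    th=p[4];q=[np.zeros(3),L(th,.05,.033),L(th,.11,-.012)]
    return p[:3]+np.array(q)@Rh(p[3]).T
r=least_squares(lambda p:(M(p)-W[:3]).ravel(),[.6,.07,.15,.24,.7]);print(r.x);print((M(r.x)-W[:3])*1000)
def res(p):
    m=M(p);o=[]
    for i,d in enumerate(D[:3]):
        o+=[*(proj(T,m[i]+[p[5],p[6],0])-t(*d[1])),*(proj(S,m[i]-[p[5],p[6],0])-s(*d[2]))]
    return np.r_[o,p[5:]*300]
r2=least_squares(res,[*r.x,0,0]);print(r2.x,r2.fun)
c=(W[3:]-r.x[:3])@Rh(r.x[3]);print(c*1000)
# pin: head-top at z=.100
for c_,u in((T,((97.5)/5-.5+295,96.5/5-.5+175)),(S,((148.5)/5-.5+235,170.5/5-.5+210))):print(onz(c_,*u,.1))
E
```

```text
mouth [0.6074 0.0749 0.1566] 0.006113822209664779
peg [0.5375 0.0239 0.1559] 0.004492301764850576
eye [0.607  0.0009 0.1364] 0.004963544961199053
c1 [0.6116 0.1227 0.1623] 0.00200641220000515
c2 [0.6301 0.0607 0.1631] 0.004908788645558272
c3 [0.5991 0.0513 0.1462] 0.006550179301144209
c4 [0.5795 0.112  0.1483] 0.006160982829826369
[0.6071 0.0745 0.1571 0.2459 0.7012]
[[-0.3233 -0.3612  0.4496]
 [ 0.8393  0.0639  0.77  ]
 [-0.516   0.2973 -1.2196]]
[ 0.6067  0.0741  0.1578  0.2496  0.6982 -0.0022  0.0007] [ 0.2063 -0.0937 -0.3875  0.      0.0178 -0.3127  0.3089 -0.2719 -0.1382
  0.1463 -0.2385  0.2751 -0.6732  0.223 ]
[[ 16.8159  45.6192  -2.1025]
 [ 19.6902 -19.0167  -2.493 ]
 [-16.7657 -20.5915  -4.1257]
 [-19.7106  43.0479  -0.5059]]
[ 0.5272 -0.1868  0.1   ]
[ 0.5316 -0.1904  0.1   ]
```

```bash
cat >> h.py <<'E'
M0=np.array([.607,.0743,.1572]);YAW=.247
def go(p,R,cur=None):
    """print shift (cm) and rotvec from the present pose to TCP p, tool R"""
    o=ctrl.get_obs();cp,cR=cur if cur else (o["ee_pos"],Ro.from_euler('xyz',o["eef_rot"]).as_matrix())
    rv=Ro.from_matrix(R@cR.T).as_rotvec();d=(p-cp)*100
    print("d",d.round(2),"rv",rv.round(3),"rows>=",max(np.linalg.norm(d)/5,np.linalg.norm(rv)/.15).round(1))
    return p,R
def pegpose(th,up=0,m=M0,yaw=YAW):
    H=Rh(yaw);z=-H[:,2];y=H@np.array([np.sin(th),np.cos(th),0]);R=np.c_[np.cross(y,z),y,z]
    return m+H@L(th,.05,.014+.006+up),R
E
python3 - <<'E'
from h import *
print(pegpose(.7)[0])
a=go(*pegpose(.7,.1));b=go(*pegpose(.7),a)
print(np.degrees(np.arctan2(a[1][1,1],a[1][0,1])))
E
```

```text
[0.54361865 0.0250994  0.14499996]
d [ 26.7  -48.22   3.99] rv [ 0.109 -0.423 -0.01 ] rows>= 11.1
d [ 4.1   1.03 -9.06] rv [0. 0. 0.] rows>= 2.0
66.79493823146667
```

Call:
apply_moves(deltas=[[100, 0, 0, 4, 0, 0, 0], [100, 0, 0, 4, 0, 0, 0], [100, 1.67, -3.01, 0, 0.0068, -0.0264, 0], [100, 1.67, -3.01, 0, 0.0068, -0.0264, 0], [100, 1.67, -3.01, 0, 0.0068, -0.0264, 0], [100, 1.67, -3.01, 0, 0.0068, -0.0264, 0], [100, 1.67, -3.01, 0, 0.0068, -0.0264, 0], [100, 1.67, -3.01, 0, 0.0068, -0.0264, 0], [100, 1.67, -3.01, 0, 0.0068, -0.0264, 0], [100, 1.67, -3.01, 0, 0.0068, -0.0264, 0]])

```text
time_s: 1.4
ee_pos: [0.3697, 0.2549, 0.276]
eef_rot: [3.0, 0.168, 2.687]
force: [0.4, 0.6, -0.4]
grip_width: 0.0575
grip_force: 0.0
```

Call:
apply_moves(deltas=[[100, 1.67, -3.01, -0.5, 0.0068, -0.0264, 0], [100, 1.67, -3.01, -0.5, 0.0068, -0.0264, 0], [100, 1.67, -3.01, -0.5, 0.0068, -0.0264, 0], [100, 1.67, -3.01, -0.5, 0.0068, -0.0264, 0], [100, 1.67, -3.01, -0.5, 0.0068, -0.0264, 0], [100, 1.67, -3.01, -0.5, 0.0068, -0.0264, 0], [100, 1.67, -3.01, -0.5, 0.0068, -0.0264, 0], [100, 1.67, -3.01, -0.5, 0.0068, -0.0264, 0], [100, 0, 0, 0, 0, 0, 0], [100, 0, 0, 0, 0, 0, 0]])

```text
time_s: 2.4
ee_pos: [0.5027, 0.0149, 0.2357]
eef_rot: [2.852, 0.33, 2.649]
force: [-0.3, -0.0, 0.1]
grip_width: 0.0571
grip_force: 0.0
```

```bash
python3 - <<'E'
from h import *
np.set_printoptions(precision=4,suppress=True)
a=go(*pegpose(.7,.1));go(*pegpose(.7))
o=ctrl.get_obs();print(o["ee_pos"],o["time_s"],o["qpos"],o["grip_width"])
T=snap("top");S=snap("side")
a=cv2.resize(T["img"][125:225,165:265,::-1],None,fx=4,fy=4,interpolation=3);b=cv2.resize(S["img"][100:250,200:300,::-1],None,fx=4,fy=4,interpolation=3)
O=np.zeros((600,800,3),np.uint8);O[:400,:400]=a;O[:,400:]=b;cv2.imwrite("pics/p2.png",O)
E
```

```text
d [-0.01 -0.02 -0.01] rv [ 0.002 -0.    -0.008] rows>= 0.1
d [ 4.09  1.02 -9.07] rv [ 0.002 -0.    -0.008] rows>= 2.0
[0.5027 0.0149 0.2357] 2.4 [-0.1315 -0.0835  1.9132  0.2002  0.9142 -1.3484] 0.05708955833087244
```

View pics/p2.png

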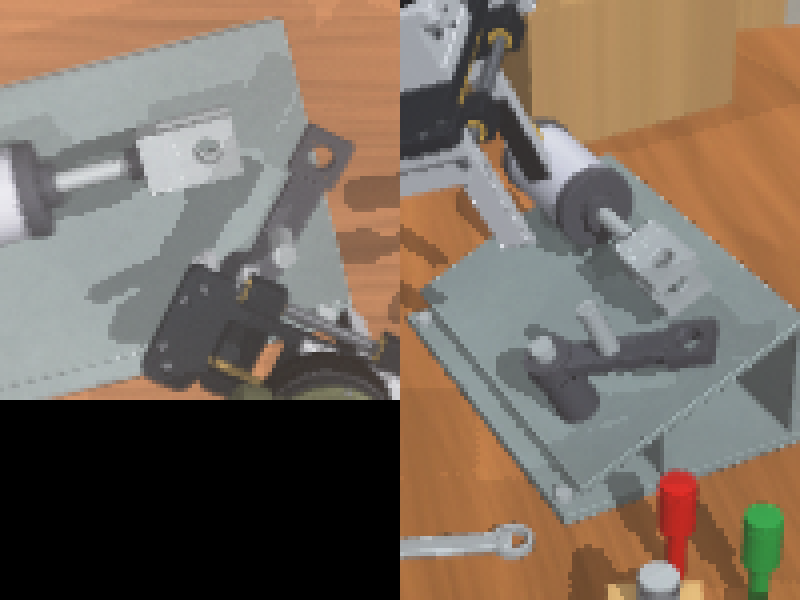

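The fingers hover on the peg's axis: peg top at (283,245) in the top part, a finger tip at (515,240) in the side part. Now I descend and close on the peg.

Call:
apply_moves(deltas=[[100, 0.7, 0.17, -1.51, 0, 0, 0], [100, 0.7, 0.17, -1.51, 0, 0, 0], [100, 0.7, 0.17, -1.51, 0, 0, 0], [100, 0.7, 0.17, -1.51, 0, 0, 0], [100, 0.7, 0.17, -1.51, 0, 0, 0], [100, 0.6, 0.17, -1.51, 0, 0, 0], [255, 0, 0, 0, 0, 0, 0], [255, 0, 0, 0, 0, 0, 0], [255, 0, 0, 0, 0, 0, 0], [255, 0, 0, 0, 0, 0, 0]], grip_force=25)

```text
time_s: 3.5
ee_pos: [0.544, 0.0257, 0.1462]
eef_rot: [2.851, 0.332, 2.65]
force: [-0.2, -0.7, -0.7]
grip_width: 0.0287
grip_force: 0.0
```

Call:
apply_moves(deltas=[[255, 0, 0, 0, 0, 0, 0], [255, 0, 0, 0, 0, 0, 0]])

```text
time_s: 3.7
ee_pos: [0.5439, 0.0253, 0.1456]
eef_rot: [2.852, 0.331, 2.65]
force: [-2.8, -1.4, 2.1]
grip_width: 0.0141
grip_force: 25.0
```

```bash
python3 - <<'E'
from h import *
np.set_printoptions(precision=4,suppress=True)
H=Rh(YAW);o=ctrl.get_obs();g=(H.T@(o["ee_pos"]-M0))*1000;print(o["ee_pos"],g,o["force"],"th",np.arctan2(-g[1],g[0]+110),np.hypot(g[1],g[0]+110))
c=(o["ee_pos"],Ro.from_euler('xyz',o["eef_rot"]).as_matrix())
for th in np.linspace(.6,0,7): c=go(*pegpose(th),c)
for n,c in(("top",snap("top")),("side",snap("side"))):
    cv2.imwrite(f"pics/{n}3.png",c["img"][:,:,::-1])
E
```

```text
[0.5439 0.0253 0.1456] [-71.2258 -32.1065  20.4456] [-2.7915 -1.4042  2.1428] th 0.6916049643893728 50.34152037491633
d [0.14 0.44 0.06] rv [-0.038 -0.009  0.081] rows>= 0.6
d [0.13 0.47 0.11] rv [-0.041 -0.01   0.091] rows>= 0.7
d [0.08 0.48 0.09] rv [-0.041 -0.01   0.091] rows>= 0.7
d [0.04 0.49 0.07] rv [-0.041 -0.01   0.091] rows>= 0.7
d [-0.01  0.5   0.05] rv [-0.041 -0.01   0.091] rows>= 0.7
d [-0.06  0.5   0.03] rv [-0.041 -0.01   0.091] rows>= 0.7
d [-0.1   0.49  0.01] rv [-0.041 -0.01   0.091] rows>= 0.7
```

Call:
apply_moves(deltas=[[255, 0.14, 0.44, 0.06, -0.038, -0.009, 0.081], [255, 0.13, 0.47, 0.11, -0.041, -0.01, 0.091], [255, 0.08, 0.48, 0.09, -0.041, -0.01, 0.091], [255, 0.04, 0.49, 0.07, -0.041, -0.01, 0.091], [255, -0.01, 0.5, 0.05, -0.041, -0.01, 0.091], [255, -0.06, 0.5, 0.03, -0.041, -0.01, 0.091], [255, -0.1, 0.49, 0.01, -0.041, -0.01, 0.091], [255, 0, 0, 0, 0, 0, 0], [255, 0, 0, 0, 0, 0, 0]])

```text
time_s: 4.7
ee_pos: [0.5469, 0.0594, 0.1508]
eef_rot: [-3.141, 0.436, -2.893]
force: [-1.7, -0.5, 9.3]
grip_width: 0.0144
grip_force: 25.0
```

```bash
python3 - <<'E'
from h import *
np.set_printoptions(precision=4,suppress=True)
H=Rh(YAW);o=ctrl.get_obs();g=(H.T@(o["ee_pos"]-M0))*1000;print(o["ee_pos"],g,o["force"],o["grip_width"],"th",np.arctan2(-g[1],g[0]+110),np.hypot(g[1],g[0]+110))
go(*pegpose(0))
T=snap("top");S=snap("side")
a=cv2.resize(T["img"][140:190,190:240,::-1],None,fx=8,fy=8,interpolation=3);b=cv2.resize(S["img"][145:195,240:290,::-1],None,fx=8,fy=8,interpolation=3)
cv2.imwrite("pics/p4.png",np.hstack([a,b]))
E
```

```text
[0.5469 0.0594 0.1508] [-58.8745   0.2087  20.3596] [-1.7068 -0.5407  9.307 ] 0.014401057527019668 th -0.004082488863586161 51.12590781154676
d [-0.08 -0.04 -0.08] rv [ 0.    -0.001 -0.002] rows>= 0.0
```

View pics/p4.png

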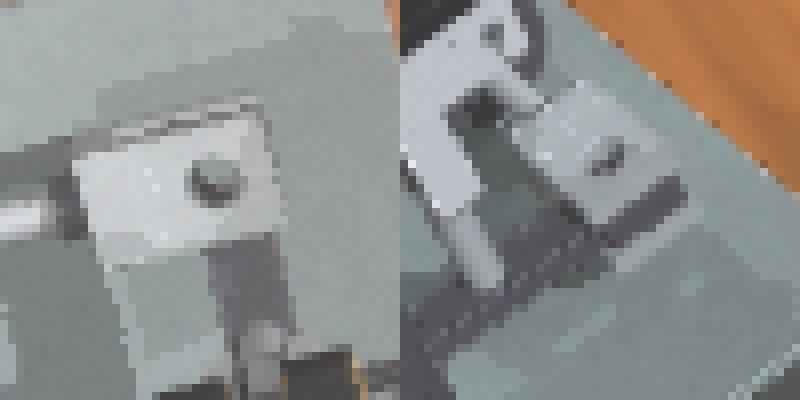

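```bash
python3 - <<'E'
from h import *
np.set_printoptions(precision=1,suppress=True,linewidth=200)
H=Rh(YAW)
T=snap("top");G=cv2.cvtColor(T["img"],cv2.COLOR_RGB2GRAY).astype(np.float32)
ys=np.arange(-.04,.041,.002)
for x in(-.026,-.03,-.034):
    u=np.array([proj(T,M0+[-.0022,.0007,0]+H@[x,y,-.012]) for y in ys],np.float32)
    v=cv2.remap(G,u[:,:1],u[:,1:],cv2.INTER_LINEAR).ravel();print(x,v.astype(int))
    print((ys[:-1]+.001)[np.abs(np.diff(v))>12]*1000)
E
```

```text
-0.026 [155 154 155 155 155 154 154 155 156 156 156 158 152 133 111 116 120 113 109 103 106 115 113 110 106 115 143 158 157 154 151 154 161 160 158 154 152 152 151 157 165]
[-15. -13.  11.  13.]
-0.03 [155 154 154 155 155 155 155 155 155 155 156 155 153 130 113 105 102 103 103 102 103 103 103 104 112 131 152 152 153 152 151 151 152 153 152 152 152 151 151 160 166]
[-15. -13.   9.  11.]
-0.034 [155 155 155 155 155 155 155 155 155 155 155 156 146 126 104 105 104 103 101 101 102 103 111 112 116 127 147 154 154 153 152 151 151 152 152 152 152 151 151 155 164]
[-15. -13.  11.]
```

The lever's midline sits about 1 mm to the -y side, so I nudge it, release and back off along the axis.

Call:
apply_moves(deltas=[[255, -0.02, 0.07, 0, 0, 0, 0], [255, 0, 0, 0, 0, 0, 0], [100, 0, 0, 0, 0, 0, 0], [100, 0, 0, 0, 0, 0, 0], [100, 0, 0, 0, 0, 0, 0], [100, 0, 0, 0, 0, 0, 0], [100, -0.82, -0.21, 1.81, 0, 0, 0], [100, -1.64, -0.41, 3.62, 0, 0, 0], [100, -1.64, -0.41, 3.62, 0, 0, 0], [100, 0, 0, 0, 0, 0, 0]])

```text
time_s: 5.85
ee_pos: [0.5053, 0.0494, 0.2448]
eef_rot: [-3.14, 0.44, -2.892]
force: [-0.2, 0.0, 0.2]
grip_width: 0.0572
grip_force: 0.0
```

```bash
cat >> h.py <<'E'
def downpose(p,ang):
    z=np.array([0,0,-1.]);y=np.array([np.cos(ang),np.sin(ang),0]);return np.array(p),np.c_[np.cross(y,z),y,z]
PIN=np.array([.5294,-.188,.089])
E
python3 - <<'E'
from h import *
print(ctrl.get_obs()["ee_pos"])
a=go(*downpose(PIN+[0,0,.11],-.21));go(*downpose(PIN,-.21),a)
E
```

```text
[0.50532641 0.04942875 0.24484215]
d [  2.41 -23.74  -4.58] rv [ 0.365  0.376 -1.992] rows>= 13.7
d [  0.   0. -11.] rv [0. 0. 0.] rows>= 2.2
```

Call:
apply_moves(deltas=[[100, 0.12, -1.187, -0.229, 0.0183, 0.0188, -0.0996], [100, 0.12, -1.187, -0.229, 0.0183, 0.0188, -0.0996], [100, 0.12, -1.187, -0.229, 0.0183, 0.0188, -0.0996], [100, 0.12, -1.187, -0.229, 0.0183, 0.0188, -0.0996], [100, 0.12, -1.187, -0.229, 0.0183, 0.0188, -0.0996], [100, 0.12, -1.187, -0.229, 0.0183, 0.0188, -0.0996], [100, 0.12, -1.187, -0.229, 0.0183, 0.0188, -0.0996], [100, 0.12, -1.187, -0.229, 0.0183, 0.0188, -0.0996], [100, 0.12, -1.187, -0.229, 0.0183, 0.0188, -0.0996], [100, 0.12, -1.187, -0.229, 0.0183, 0.0188, -0.0996]])

```text
time_s: 6.85
ee_pos: [0.5169, -0.0694, 0.2161]
eef_rot: [3.015, 0.21, 2.345]
force: [-0.7, -0.0, -0.3]
grip_width: 0.057
grip_force: 0.0
```

Call:
apply_moves(deltas=[[100, 0.12, -1.187, -0.229, 0.0183, 0.0188, -0.0996], [100, 0.12, -1.187, -0.229, 0.0183, 0.0188, -0.0996], [100, 0.12, -1.187, -0.229, 0.0183, 0.0188, -0.0996], [100, 0.12, -1.187, -0.229, 0.0183, 0.0188, -0.0996], [100, 0.12, -1.187, -0.229, 0.0183, 0.0188, -0.0996], [100, 0.12, -1.187, -0.229, 0.0183, 0.0188, -0.0996], [100, 0.12, -1.187, -0.229, 0.0183, 0.0188, -0.0996], [100, 0.12, -1.187, -0.229, 0.0183, 0.0188, -0.0996], [100, 0.12, -1.187, -0.229, 0.0183, 0.0188, -0.0996], [100, 0.12, -1.187, -0.229, 0.0183, 0.0188, -0.0996]])

```text
time_s: 7.85
ee_pos: [0.5289, -0.1881, 0.193]
eef_rot: [3.141, -0.008, 1.356]
force: [0.1, 0.1, -0.1]
grip_width: 0.0573
grip_force: 0.0
```

Call:
apply_moves(deltas=[[100, 0, 0, 0, 0, 0, 0], [100, 0, 0, 0, 0, 0, 0]])

```text
time_s: 8.05
ee_pos: [0.5288, -0.1875, 0.1933]
eef_rot: [3.14, -0.007, 1.362]
force: [0.8, -0.4, -0.2]
grip_width: 0.0571
grip_force: 0.0
```

```bash
python3 - <<'E'
from h import *
np.set_printoptions(precision=2,suppress=True,linewidth=200)
print(ctrl.get_obs()["ee_pos"])
go(*downpose(PIN+[0,0,.11],-.21));go(*downpose(PIN,-.21))
H=Rh(YAW)
T=snap("top");S=snap("side");G=cv2.cvtColor(T["img"],cv2.COLOR_RGB2GRAY).astype(np.float32)
ys=np.arange(-.04,.041,.002)
for x in(-.028,-.032,-.045,-.08):
    u=np.array([proj(T,M0+[-.0022,.0007,0]+H@[x,y,-.012]) for y in ys],np.float32)
    v=cv2.remap(G,u[:,:1],u[:,1:],cv2.INTER_LINEAR).ravel();print(x,v.astype(int))
a=cv2.resize(T["img"][140:215,185:260,::-1],(400,400),interpolation=3);b=cv2.resize(S["img"][145:195,240:290,::-1],(400,400),interpolation=3)
c=cv2.resize(S["img"][190:240,210:310,::-1],(800,200*2),interpolation=3)[:200]
cv2.imwrite("pics/p5.png",np.vstack([np.hstack([a,b]),cv2.resize(S["img"][150:250,180:380,::-1],(400,200)).repeat(1,0) if 0 else np.hstack([cv2.resize(S["img"][170:270,210:310,::-1],(200,200)),cv2.resize(T["img"][140:240,265:365,::-1],(200,200)),np.zeros((200,400,3),np.uint8)])]))
E
```

```text
[ 0.53 -0.19  0.19]
d [ 0.06 -0.05  0.57] rv [-0.01  0.   -0.  ] rows>= 0.1
d [  0.06  -0.05 -10.43] rv [-0.01  0.   -0.  ] rows>= 2.1
-0.028 [159 158 158 158 159 159 158 158 159 159 159 159 153 129 109  95  94  94  93  93  93  93  91  90  89 111 137 155 155 155 155 156 157 157 157 156 157 160 171 171 171]
-0.032 [159 159 159 159 159 159 159 158 159 159 158 158 158 129 101  94  94  93  93  92  87  85  86  84  86 105 154 156 156 156 156 155 155 156 155 155 155 154 164 168 168]
-0.045 [159 158 159 160 160 161 161 161 160 160 159 159 159 137  95  89  85  84  84  85  85  86  86  86  90 102 142 157 154 138 129 121 115 115 116 115 115 114 114 114 114]
-0.08 [158 159 160 161 159 158 158 158 160 161 162 161 155 136  99  88  88  93 117 126 131 130 125 116 103  88 103 116 117 132 130 124 117 117 116 116 118 119 116 115 115]
```

View pics/p5.png

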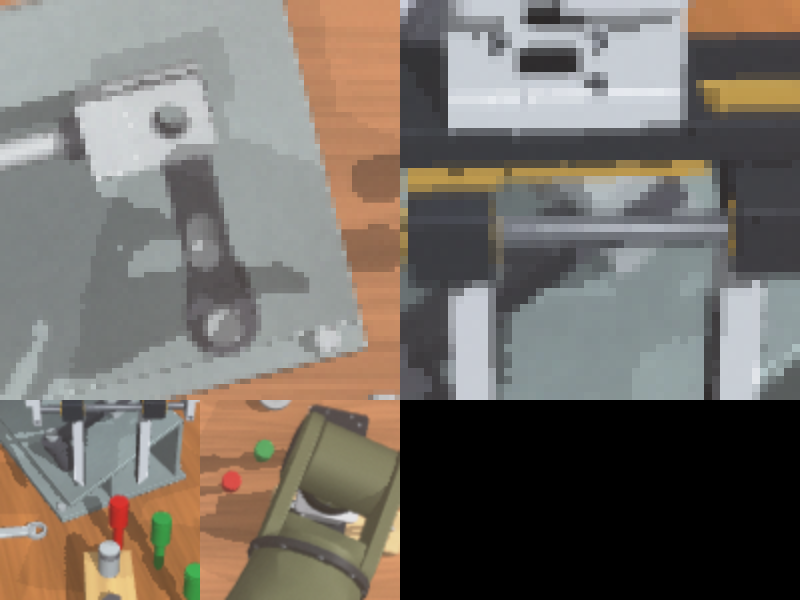

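The lever now points into the fork, with the hole at (172,120) in the top part and its edges parallel to the slope. In the lower left the open fingers (x 80 and 143) straddle the pin head (108,550). Next I descend and grasp.

Call:
apply_moves(deltas=[[100, 0.06, -0.05, -1.3, 0, 0, 0], [100, 0, 0, -1.3, 0, 0, 0], [100, 0, 0, -1.3, 0, 0, 0], [100, 0, 0, -1.3, 0, 0, 0], [100, 0, 0, -1.3, 0, 0, 0], [100, 0, 0, -1.3, 0, 0, 0], [100, 0, 0, -1.3, 0, 0, 0], [100, 0, 0, -1.2, 0, 0, 0], [100, 0, 0, 0, 0, 0, 0]])

```text
time_s: 9.05
ee_pos: [0.5287, -0.188, 0.0893]
eef_rot: [-3.142, -0.008, 1.36]
force: [0.7, -0.3, 0.1]
grip_width: 0.0571
grip_force: 0.0
```

Call:
apply_moves(deltas=[[255, 0, 0, 0, 0, 0, 0], [255, 0, 0, 0, 0, 0, 0], [255, 0, 0, 0, 0, 0, 0], [255, 0, 0, 0, 0, 0, 0], [255, 0, 0, 0, 0, 0, 0], [255, 0, 0, 0, 0, 0, 0]], grip_force=40)

```text
time_s: 9.65
ee_pos: [0.5295, -0.1883, 0.0913]
eef_rot: [3.139, -0.007, 1.36]
force: [0.5, -1.0, 0.3]
grip_width: 0.0129
grip_force: 0.0
```

```bash
python3 - <<'E'
from h import *
o=ctrl.get_obs();print(o["grip_width"],o["grip_force"],o["ee_pos"],o["force"])
S=snap("side");T=snap("top")
cv2.imwrite("pics/p6.png",np.hstack([cv2.resize(S["img"][180:280,210:310,::-1],(600,600),interpolation=3),np.vstack([cv2.resize(T["img"][150:250,280:380,::-1],(200,200)),cv2.resize(S["img"][:,:,::-1],(200,150)),np.zeros((250,200,3),np.uint8)])]))
E
```

```text
0.012912714325368514 0.0 [ 0.52949595 -0.18827108  0.09128165] [ 0.45896038 -1.02904922  0.27883235]
```

View pics/p6.png

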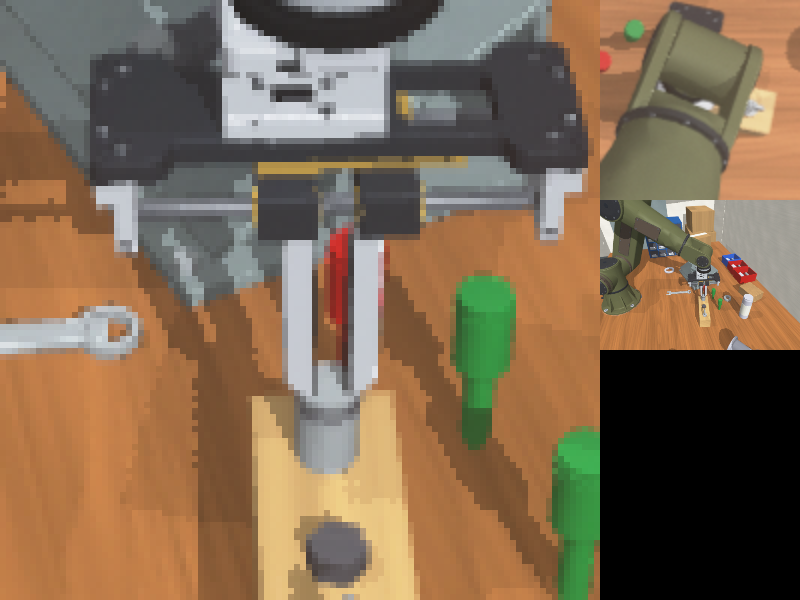

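```bash
python3 - <<'E'
from h import *
S=snap("side");p=ctrl.get_obs()["ee_pos"];R=Ro.from_euler('xyz',ctrl.get_obs()["eef_rot"]).as_matrix();print(ctrl.tip_reach,R.round(3))
for k in(0,.006,.025):print(k,proj(S,p+R[:,2]*k))
print("pin top/underside at est",proj(S,[.5294,-.188,.1]),proj(S,[.5294,-.188,.06]))
# pin top face now: crop (328,388)?
print(onz(S,210+328/6,180+385/6,.1), onz(S,265.5,244.5,.066))
E
```

```text
0.025 [[ 0.21   0.978  0.004]
 [ 0.978 -0.21   0.007]
 [ 0.007  0.003 -1.   ]]
0 [263.05183368 245.81296526]
0.006 [263.02486581 247.5948079 ]
0.025 [262.94088105 253.14189505]
pin top/underside at est [263.03977977 243.09286406] [262.82741456 254.92857124]
[ 0.53216917 -0.1925531   0.1       ] [ 0.5441993  -0.16012475  0.066     ]
```

```bash
python3 - <<'E'
from h import *
np.set_printoptions(precision=1,suppress=True)
S=snap("side")
def tips(p,e,w,ks=(-.02,-.01,0,.006,.025)):
    R=Ro.from_euler('xyz',e).as_matrix()
    for sg in(1,-1):
        for k in ks: print(sg,k,proj(S,np.array(p)+R[:,2]*k+sg*R[:,1]*(w/2+.006)))
print("p2 crop coords (4x, +400)");
p=[.5027,.0149,.2357];e=[2.852,.33,2.649];R=Ro.from_euler('xyz',e).as_matrix()
for sg in(1,-1):
    for k in(-.03,-.01,0,.025):
        q=proj(S,np.array(p)+R[:,2]*k+sg*R[:,1]*(.0345));print(sg,k,(q-[200,100])*4+[400,0])
print("p4 crop (8x)")
p=[.5469,.0594,.1508];R=Ro.from_euler('xyz',[-3.141,.436,-2.893]).as_matrix()
for sg in(1,-1):
    for k in(-.03,-.01,0,.025):
        q=proj(S,np.array(p)+R[:,2]*k+sg*R[:,1]*(.013));print(sg,k,(q-[240,145])*8+[400,0])
E
```

```text
p2 crop coords (4x, +400)
1 -0.03 [521.7 150.6]
1 -0.01 [534.2 172.5]
1 0 [540.3 183.2]
1 0.025 [555.3 209.2]
-1 -0.03 [502.2 225.3]
-1 -0.01 [515.6 247.1]
-1 0 [522.2 257.7]
-1 0.025 [538.1 283.6]
p4 crop (8x)
1 -0.03 [396.8 138.8]
1 -0.01 [418.9 176.4]
1 0 [429.8 194.8]
1 0.025 [456.3 239.8]
-1 -0.03 [430.4 171.9]
-1 -0.01 [452.5 209.7]
-1 0 [463.3 228.3]
-1 0.025 [489.8 273.6]
```

The fingertips show about 10 mm behind the reported TCP in all three pictures (p2, p4 and this one), so the fingers are roughly 35 mm shorter than stated. Here they closed just above the head, at crop (300-380,390). I'll raise, open, and go about 36 mm deeper while watching the force.

Call:
apply_moves(deltas=[[100, 0, 0, 1, 0, 0, 0], [100, 0, 0, 0, 0, 0, 0], [100, 0, 0, 0, 0, 0, 0], [100, 0, 0, 0, 0, 0, 0], [100, 0, 0, 0, 0, 0, 0], [100, 0, 0, 0, 0, 0, 0], [100, 0, 0, -1, 0, 0, 0], [100, 0, 0, -1, 0, 0, 0], [100, 0, 0, 0, 0, 0, 0]])

```text
time_s: 10.75
ee_pos: [0.5285, -0.1879, 0.0791]
eef_rot: [-3.141, -0.008, 1.36]
force: [-0.6, 0.4, 0.7]
grip_width: 0.0572
grip_force: 0.0
```

```bash
python3 - <<'E'
from h import *
S=snap("side");hsv=cv2.cvtColor(S["img"],cv2.COLOR_RGB2HSV)
o=ctrl.get_obs();p=o["ee_pos"];R=Ro.from_euler('xyz',o["eef_rot"]).as_matrix();print(p,o["grip_width"])
for sg in(1,-1):
    for k in(-.01,.025):print(sg,k,proj(S,p+R[:,2]*k+sg*R[:,1]*(o["grip_width"]/2+.006)).round(1))
g=cv2.cvtColor(S["img"],cv2.COLOR_RGB2GRAY)
print(hsv[230:262:1,248:284:2,1])
E
```

```text
[ 0.52893577 -0.18802823  0.07998002] 0.056891838049740455
1 -0.01 [277.  245.7]
1 0.025 [276.5 255.9]
-1 -0.01 [248.6 246.6]
-1 0.025 [248.8 256.8]
[[ 13  13  70 142 146 143 145 144 164 177 206 209 207 145 110  14  13  24]
 [ 15  13  70 141 146 143 142 145 166 179 206 208 207 145 111  13  15  24]
 [ 13  13  69 145 144 145 145 143 161 183 207 208 207 144 110  13  13  22]
 [ 13  12  81 143 145 145 142 145 156 183 206 210 198 144  94  12  13  58]
 [ 13  13  81 144 144 146 144 142 148 166 201 208 151 143  88  13  13  68]
 [ 13  13  88 142 138 145 143 143 143 166 205 207 152 145  84  13  13  79]
 [ 13  13  83 145 142 146 145 143 145 162 204 209 154 146  84  13  13  90]
 [ 13  12  85 152 141 145 145 144 146 163 205 207 154 143  84  13  15  91]
 [ 12  13  88 153 144 144 144 153 144 161 206 208 153 155  84  12  13 100]
 [ 13  12  85 153 142 143 143 154 145 163 206 206 152 153  64  13  13 124]
 [ 13  12  50 153 145 145 146  83  20  35 206 206 154 153  60  13  12 143]
 [ 12  12  46 153 156 144  69   7  15  11 113 207 155 153  57  12  13 145]
 [ 12  12  46 152 156 142  10  15  14  13   4 204 1
[... 749 characters left out ...]
117 114 145 154 156 157]
 [144 147 119 114 115 113   4   8  12  14  11 115 115 114 136 152 154 156]
 [148 147 119 112 114 114   4  11  13  12   9 115 114 114 137 153 155 155]
 [145 150 119 114 113 118   4  13  12  13  11 115 115 115 137 154 154 151]
 [145 146 117 114 114 116   4  11  13  10  10 114 115 115 128 152 153 155]
 [144 145 117 114 114 117  65  13  12  12  61 115 114 116 120 154 156 155]
 [146 148 117 116 113 115 115  26  13  24 112 115 118 115 119 156 156 154]
 [147 145 117 115 113 113 118 112 104 106 114 114 118 117 117 155 156 154]
 [146 146 118 115 113 113 119 116 118 115 114 114 118 117 115 155 154 156]
 [146 149 118 115 113 114 119 116 114 116 115 116 115 117 117 156 155 157]]
```

Call:
apply_moves(deltas=[[100, 0, 0, -0.9, 0, 0, 0], [100, 0, 0, -0.9, 0, 0, 0], [100, 0, 0, -0.6, 0, 0, 0], [100, 0, 0, 0, 0, 0, 0], [255, 0, 0, 0, 0, 0, 0], [255, 0, 0, 0, 0, 0, 0], [255, 0, 0, 0, 0, 0, 0], [255, 0, 0, 0, 0, 0, 0], [255, 0, 0, 0, 0, 0, 0], [255, 0, 0, 0, 0, 0, 0]], grip_force=40)

```text
time_s: 11.8
ee_pos: [0.5295, -0.1883, 0.0574]
eef_rot: [3.139, -0.007, 1.36]
force: [-0.4, 0.5, 2.0]
grip_width: 0.0254
grip_force: 40.0
```

Call:
apply_moves(deltas=[[255, 0, 0, 0.5, 0, 0, 0], [255, 0, 0, 1.5, 0, 0, 0], [255, 0, 0, 2, 0, 0, 0], [255, 0, 0, 2, 0, 0, 0], [255, 0, 0, 2, 0, 0, 0], [255, 0, 0, 2, 0, 0, 0], [255, 0, 0, 2, 0, 0, 0], [255, 0, 0, 2, 0, 0, 0], [255, 0, 0, 0, 0, 0, 0]])

```text
time_s: 12.7
ee_pos: [0.5303, -0.1886, 0.1998]
eef_rot: [3.135, -0.007, 1.36]
force: [0.4, 0.5, -2.1]
grip_width: 0.0254
grip_force: 40.0
```

```bash
cat >> h.py <<'E'
KT=.0474
def inspose(h,m=M0,yaw=YAW):
    "TCP pose with pin tip h above the mouth on the axis"
    H=Rh(yaw);z=-H[:,2];y=H[:,0];return m+H[:,2]*(h+KT),np.c_[np.cross(y,z),y,z]
E
python3 - <<'E'
from h import *
S=snap("side");o=ctrl.get_obs();p=o["ee_pos"];R=Ro.from_euler('xyz',o["eef_rot"]).as_matrix();print(p,o["grip_width"],o["force"],o["qpos"].round(2))
for k in(-.0426,-.0026,KT):print(k,proj(S,p+R[:,2]*k).round(1))
hsv=cv2.cvtColor(S["img"],cv2.COLOR_RGB2HSV)
u,v=proj(S,p).astype(int);print(u,v);print(hsv[v-14:v+26,u-14:u+16:2,1])
go(*inspose(.05))
E
```

```text
[ 0.52973142 -0.18836624  0.19781478] 0.02556277844221557 [-0.21474619 -0.20970482 -2.60358252] [-0.41  0.32  1.49  0.01  1.33 -0.2 ]
-0.0426 [264. 196.]
-0.0026 [263.8 210.4]
0.0474 [263.6 227.2]
263 211
[[ 25  25  24  16  16  16  17  18  17  17  17  16  14  14   9]
 [ 21  25  22  16  16  15  12  19  16  18  17  18  14  14   8]
 [ 14  24  22  10  14  13  11  16  18  17  16  13  16  16   8]
 [ 17  22  22   9  14  13  13  14  18  14  14  16  16  14  16]
 [ 15  24  23  10  16  15   9  17  17  13  14  11  14  14  17]
 [ 20  24  22  10  14  15  13  15  18  12  13   8  14  14  18]
 [ 24  22  26  11  14  13  13  15  17  15  15   3  14  14  16]
 [ 24  24  22   9  14  15  12  16  18  16  16   6  14  14  16]
 [ 22  22  27   8  13  15  14  15  15  17  17   6  14  14  18]
 [ 25  21  26   8  14  15  12  15  15  17  17   3  14  14  17]
 [ 23  24  23  11  14  13  10  13  15  16  16  14  14  14  22]
 [ 21  23  24  21  14  15  12  15  13  16  18   3  14  18  21]
 [ 23  23  24  21  17  15  10  13  13  19  16  10  14  21  21]
 [ 23  21  24  21  22  17  12  14  16  19  15  17  20  22  22]
 [ 21  21  23
[... 984 characters left out ...]
3 143 152]
 [ 18  23 130 140 144 145 143 148  15 149 209 209 203 140 153]
 [ 67 135 155 149 147 144 145 148 111 197 209 209 203 139 146]
 [143 156 154 146 141 144 143 145 181 205 210 209 204 141 145]
 [152 152 152 153 144 144 146 150 194 205 209 208 205 142 144]
 [156 153 152 152 147 147 147 147 191 204 209 208 193 144 144]
 [154 153 154 151 145 145 145 146 191 205 209 209 190 146 145]
 [154 151 154 154 155 145 144 149 172 205 209 209 152 146 143]
 [155 152 156 157 154 155 144 147 158 194 210 188 146 146 146]
 [154 152 153 154 152 156 146 147 151 194 210 188 146 146 145]
 [155 154 156 154 155 153 146 147 147 197 212 191 152 148 145]]
d [ 3.74 25.26  4.77] rv [ 0.001 -0.436  0.449] rows>= 5.2
```

Call:
apply_moves(deltas=[[255, 0, 0, 2.4, 0, 0, 0], [255, 0, 0, 2.37, 0, 0, 0], [255, 0.47, 3.157, 0, 0, -0.0545, 0.056], [255, 0.47, 3.157, 0, 0, -0.0545, 0.056], [255, 0.47, 3.157, 0, 0, -0.0545, 0.056], [255, 0.47, 3.157, 0, 0, -0.0545, 0.056], [255, 0.47, 3.157, 0, 0, -0.0545, 0.056], [255, 0.47, 3.157, 0, 0, -0.0545, 0.056], [255, 0.47, 3.157, 0, 0, -0.0545, 0.056], [255, 0.47, 3.157, 0, 0, -0.0545, 0.056]])

```text
time_s: 13.75
ee_pos: [0.5666, 0.0656, 0.2434]
eef_rot: [2.707, 0.0, 1.819]
force: [0.9, 0.4, -1.7]
grip_width: 0.0254
grip_force: 40.0
```

Call:
apply_moves(deltas=[[255, 0, 0, 0, 0, 0, 0], [255, 0, 0, 0, 0, 0, 0], [255, 0, 0, 0, 0, 0, 0]])

```text
time_s: 14.05
ee_pos: [0.567, 0.0636, 0.2442]
eef_rot: [2.708, -0.0, 1.815]
force: [0.7, 0.2, -0.4]
grip_width: 0.0253
grip_force: 40.0
```

```bash
python3 - <<'E'
from h import *
np.set_printoptions(linewidth=250)
go(*inspose(.05));go(*inspose(.01))
S=snap("side");T=snap("top");o=ctrl.get_obs();p=o["ee_pos"];R=Ro.from_euler('xyz',o["eef_rot"]).as_matrix();print(p,o["force"],o["grip_width"])
for n,c in(("S",S),("T",T)):
    cv2.imwrite(f"pics/pre{n}.png",c["img"][:,:,::-1])
    for k in(-.0426,-.0026,KT):print(n,k,proj(c,p+R[:,2]*k).round(1))
    print("mouth",proj(c,M0).round(1))
u,v=proj(S,p+R[:,2]*KT).astype(int);print(u,v);print(cv2.cvtColor(S["img"],6+1)[v-22:v+16,u-18:u+16:1])
E
```

```text
d [0.01 0.06 0.13] rv [ 0.001 -0.003  0.003] rows>= 0.0
d [ 1.65  0.47 -3.5 ] rv [ 0.001 -0.003  0.003] rows>= 0.8
[0.56714502 0.06345629 0.2445357 ] [ 0.30587014  0.23115576 -1.88275606] 0.025325863355748785
S -0.0426 [246.1 129.1]
S -0.0026 [251.7 140. ]
S 0.0474 [258.4 152.8]
mouth [264.5 164.2]
T -0.0426 [218.8 176.3]
T -0.0026 [218.3 171.7]
T 0.0474 [217.7 166.4]
mouth [216.8 161.4]
258 152
[[194 195 187 ... 118 121 123]
 [195 194 194 ... 116 120 123]
 [194 195 194 ... 115 118 122]
 ...
 [148 148 146 ... 160 160 161]
 [148 149 147 ... 163 163 162]
 [149 148 148 ... 162 127  98]]
```

Call:
apply_moves(deltas=[[255, 0.41, 0.12, -0.87, 0, 0, 0], [255, 0.41, 0.12, -0.87, 0, 0, 0], [255, 0.41, 0.12, -0.87, 0, 0, 0], [255, 0.42, 0.11, -0.87, 0, 0, 0], [255, 0, 0, 0, 0, 0, 0], [255, 0, 0, 0, 0, 0, 0]])

```text
time_s: 14.75
ee_pos: [0.5836, 0.069, 0.2098]
eef_rot: [2.707, 0.0, 1.816]
force: [0.0, -0.1, -1.1]
grip_width: 0.0254
grip_force: 40.0
```

```bash
python3 - <<'E'
from h import *
np.set_printoptions(linewidth=250)
go(*inspose(.01))
S=snap("side");T=snap("top");o=ctrl.get_obs();p=o["ee_pos"];R=Ro.from_euler('xyz',o["eef_rot"]).as_matrix();print(p,o["force"],o["grip_width"])
a=cv2.resize(S["img"][125:185,232:292,::-1],(600,600),interpolation=3);b=cv2.resize(T["img"][140:180,205:225,::-1],(200,400),interpolation=3)
O=np.zeros((600,800,3),np.uint8);O[:,:600]=a;O[:400,600:]=b;cv2.imwrite("pics/last.png",O)
for n,c,x0,y0,q in(("S",S,232,125,0),("T",T,205,140,600)):
    for k in(-.0026,.0384,KT):print(n,k,((proj(c,p+R[:,2]*k)+.5-[x0,y0])*10+[q,0]).round(1))
    print("mouth",((proj(c,M0)+.5-[x0,y0])*10+[q,0]).round(1))
E
```

```text
d [-0.01 -0.07 -0.05] rv [ 0.001 -0.002  0.001] rows>= 0.0
[0.5836501  0.06904447 0.21043609] [-0.75177331  0.18404353 -1.06973816] 0.025523735506833675
S -0.0026 [254.9 248.3]
S 0.0384 [306.6 348. ]
S 0.0474 [317.6 369.1]
mouth [329.8 396.9]
T -0.0026 [726.8 277.5]
T 0.0384 [722.6 236. ]
T 0.0474 [721.7 227.3]
mouth [723.5 219. ]
```

View pics/last.png

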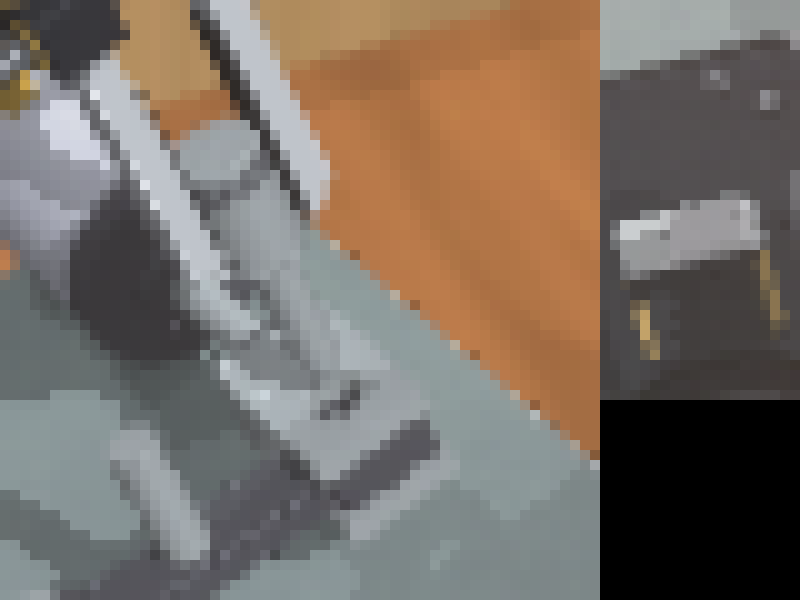

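In the last picture the tip is at (327,375), just above the mouth at (341,396), and on axis to within about 1 mm. Now I insert gently in small steps.

Call:
apply_moves(deltas=[[255, 0.05, -0.05, 0, 0, 0, 0], [255, 0.2, 0.05, -0.45, 0, 0, 0], [255, 0.2, 0.05, -0.45, 0, 0, 0], [255, 0.2, 0.05, -0.45, 0, 0, 0], [255, 0, 0, 0, 0, 0, 0]])

```text
time_s: 15.35
ee_pos: [0.5899, 0.0701, 0.1955]
eef_rot: [2.708, -0.0, 1.816]
force: [0.5, -0.8, -1.5]
grip_width: 0.0255
grip_force: 40.0
```

Call:
apply_moves(deltas=[[255, 0.12, 0.03, -0.27, 0, 0, 0], [255, 0.12, 0.03, -0.27, 0, 0, 0], [255, 0.12, 0.03, -0.27, 0, 0, 0], [255, 0, 0, 0, 0, 0, 0]])

```text
time_s: 15.75
ee_pos: [0.5934, 0.0711, 0.1877]
eef_rot: [2.708, -0.0, 1.817]
force: [-2.9, 1.0, -3.7]
grip_width: 0.0257
grip_force: 40.0
```

```bash
cat > st.py <<'E'
from h import *
H=Rh(YAW);o=ctrl.get_obs();R=Ro.from_euler('xyz',o["eef_rot"]).as_matrix()
print("tip in hole frame mm",(H.T@(o["ee_pos"]+R[:,2]*KT-M0)*1000).round(2),"F hole",(H.T@o["force"]).round(1),"M",(H.T@o["moment"]).round(2),"w",round(o["grip_width"],4),o["time_s"])
E
python3 st.py
```

```text
tip in hole frame mm [  0.13   0.17 -13.85] F hole [-3.9  1.7 -2.3] M [0.46 0.88 0.05] w 0.0257 15.75
```

Call:
apply_moves(deltas=[[255, -0.05, 0.02, -0.02, 0, 0, 0], [255, 0.12, 0.03, -0.27, 0, 0, 0], [255, 0.12, 0.03, -0.27, 0, 0, 0], [255, 0, 0, 0, 0, 0, 0]])

```text
time_s: 16.15
ee_pos: [0.5956, 0.0717, 0.1824]
eef_rot: [2.707, 0.0, 1.816]
force: [-2.4, 1.1, -3.3]
grip_width: 0.0254
grip_force: 40.0
```

```bash
python3 st.py
```

```text
tip in hole frame mm [ -0.03   0.22 -19.59] F hole [-3.2  1.7 -2.2] M [0.26 0.74 0.01] w 0.0254 16.15
```

Call:
apply_moves(deltas=[[255, -0.05, 0.02, -0.02, 0, 0, 0], [255, 0.16, 0.04, -0.36, 0, 0, 0], [255, 0.16, 0.04, -0.36, 0, 0, 0], [255, 0, 0, 0, 0, 0, 0]])

```text
time_s: 16.55
ee_pos: [0.5984, 0.0726, 0.1749]
eef_rot: [2.707, 0.0, 1.816]
force: [-0.5, -2.4, -3.3]
grip_width: 0.0252
grip_force: 40.0
```

```bash
python3 st.py
```

```text
tip in hole frame mm [ -0.54   0.37 -27.69] F hole [-2.3 -2.2 -2.6] M [-0.39  0.59 -0.  ] w 0.0252 16.55
```

Call:
apply_moves(deltas=[[255, -0.02, -0.03, -0.01, 0, 0, 0], [255, 0.16, 0.04, -0.36, 0, 0, 0], [255, 0.16, 0.04, -0.36, 0, 0, 0], [255, 0, 0, 0, 0, 0, 0]])

```text
time_s: 16.95
ee_pos: [0.6013, 0.0733, 0.1675]
eef_rot: [2.707, -0.0, 1.816]
force: [0.9, -1.0, -2.2]
grip_width: 0.0254
grip_force: 40.0
```

```bash
python3 st.py
```

```text
tip in hole frame mm [ -0.96   0.38 -35.61] F hole [-0.4 -1.2 -2.3] M [-0.3   0.41  0.01] w 0.0254 16.95
```

Call:
apply_moves(deltas=[[255, 0.16, 0.04, -0.36, 0, 0, 0], [255, 0.16, 0.04, -0.36, 0, 0, 0], [255, 0, 0, 0, 0, 0, 0]])

```text
time_s: 17.25
ee_pos: [0.6045, 0.0741, 0.1603]
eef_rot: [2.707, -0.0, 1.816]
force: [0.3, -1.1, -2.5]
grip_width: 0.0253
grip_force: 40.0
```

Call:
apply_moves(deltas=[[255, 0.08, 0.02, -0.18, 0, 0, 0], [255, 0, 0, 0, 0, 0, 0]])

```text
time_s: 17.45
ee_pos: [0.6053, 0.0742, 0.159]
eef_rot: [2.707, 0.0, 1.816]
force: [0.7, -0.4, -3.3]
grip_width: 0.0252
grip_force: 40.0
```

```bash
python3 st.py
```

```text
tip in hole frame mm [ -0.86   0.28 -45.1 ] F hole [-0.9 -0.5 -3.2] M [-0.36  0.49 -0.04] w 0.0252 17.45
```

Call:
apply_moves(deltas=[[255, 0.08, 0.02, -0.18, 0, 0, 0], [255, 0.04, 0.01, -0.09, 0, 0, 0], [255, 0, 0, 0, 0, 0, 0]])

```text
time_s: 17.75
ee_pos: [0.6065, 0.0745, 0.1563]
eef_rot: [2.707, 0.0, 1.816]
force: [0.7, -1.9, -2.2]
grip_width: 0.0257
grip_force: 40.0
```

Call:
apply_moves(deltas=[[255, 0.04, 0.01, -0.09, 0, 0, 0], [255, 0, 0, 0, 0, 0, 0]])

```text
time_s: 17.95
ee_pos: [0.6069, 0.0746, 0.1556]
eef_rot: [2.707, 0.0, 1.816]
force: [-1.6, -1.3, -0.4]
grip_width: 0.0251
grip_force: 40.0
```

```bash
python3 st.py
```

```text
tip in hole frame mm [ -0.78   0.24 -48.81] F hole [-1.8 -0.9  0.4] M [-0.54  0.57 -0.  ] w 0.0251 17.95
```

Call:
apply_moves(deltas=[[255, 0.04, 0.01, -0.09, 0, 0, 0], [255, 0, 0, 0, 0, 0, 0]])

```text
time_s: 18.15
ee_pos: [0.607, 0.0745, 0.1555]
eef_rot: [2.707, 0.0, 1.817]
force: [-13.4, -4.5, 12.1]
grip_width: 0.0253
grip_force: 40.0
```

```bash
python3 st.py
```

```text
tip in hole frame mm [ -0.72   0.18 -48.97] F hole [-7.7 -1.1 16.9] M [-0.45  1.74  0.03] w 0.0253 18.15
```

Call:
apply_moves(deltas=[[255, -0.03, 0, 0.06, 0, 0, 0], [130, 0, 0, 0, 0, 0, 0], [130, 0, 0, 0, 0, 0, 0], [130, 0, 0, 0, 0, 0, 0], [130, -0.41, -0.1, 0.91, 0, 0, 0], [130, -1.23, -0.31, 2.72, 0, 0, 0], [130, -1.64, -0.41, 3.62, 0, 0, 0], [130, -1.64, -0.41, 3.62, 0, 0, 0], [130, -2, -3, 2, 0, 0, 0], [130, -2, -3, 2, 0, 0, 0]])

```text
time_s: 19.15
ee_pos: [0.5167, 0.0023, 0.306]
eef_rot: [2.705, 0.001, 1.818]
force: [0.1, 0.5, 0.5]
grip_width: 0.0464
grip_force: 0.0
```

Call:
apply_moves(deltas=[[130, -2, -3, 2, 0, 0, 0], [130, -2, -3, 2, 0, 0, 0], [130, -2, -3, 0, 0, 0, 0], [130, -2, -3, 0, 0, 0, 0], [130, 0, 0, 0, 0, 0, 0]])

```text
time_s: 19.65
ee_pos: [0.4361, -0.1201, 0.3448]
eef_rot: [2.706, 0.002, 1.812]
force: [0.2, -1.2, 0.3]
grip_width: 0.0462
grip_force: 0.0
```

```bash
python3 - <<'E'
from h import *
np.set_printoptions(linewidth=250,precision=1,suppress=True)
o=ctrl.get_obs();print(o["ee_pos"],o["force"],o["time_s"])
S=snap("side");T=snap("top");H=Rh(YAW)
B={"S":[1.1,-.1],"T":[0,0]}
for n,c,old in(("S",S,"pics/side0.png"),("T",T,"pics/top0.png")):
    o_=cv2.resize(cv2.imread(old),(512,384),interpolation=cv2.INTER_AREA);cur=c["img"][:,:,::-1]
    d=cv2.absdiff(o_,cur).max(2)
    print(n,"pred head top",proj(c,M0+H[:,2]*.04),"mouth",proj(c,M0))
    f=proj(c,M0+H[:,2]*.02).astype(int)
    # changed pixels around clevis
    m=np.zeros_like(d);m[f[1]-22:f[1]+22,f[0]-22:f[0]+22]=1
    g=cv2.cvtColor(c["img"],cv2.COLOR_RGB2GRAY);print(f[0]-14,f[1]-14);print(g[f[1]-14:f[1]+16,f[0]-14:f[0]+16])
    cv2.imwrite(f"pics/end{n}.png",cur)
E
```

```text
[ 0.4 -0.1  0.3] [ 0.2 -1.2  0.3] 19.65
S pred head top [259.6 154.7] mouth [264.5 164.2]
248 145
[[ 86  87  86  86  86  86  86  87  98 150 151 154 141 105 129 129 129 128 128 130 133 133 133 135 131 127 124 125 127 129]
 [ 86  85  86  86  86  86  86  86  87 122 150 150 149 144 132 129 129 131 130 130 132 134 134 136 135 131 126 125 126 129]
 [ 86  85  86  86  86  86  86  86  86  92 149 150 149 148 148 135 128 130 132 130 131 133 133 134 134 133 128 126 124 127]
 [ 87  87  87  86  81  86  86  86  86  88 135 150 149 148 148 147 136 129 132 132 131 132 133 135 134 134 131 127 125 126]
 [ 91  93  92  90  87  84  86  86  86  87 132 150 150 148 148 149 148 170 130 132 131 132 133 133 134 134 133 130 126 124]
 [ 90  90  87  86  86  86  87  86  86  87 131 150 149 148 151 148 148 150 141 107 131 133 133 133 134 135 135 133 128 125]
 [ 87  87  86  93  86  86  86  86  86  86 132 150 150 151 151 150 149 147 145 144 133 132 134 133 134 134 135 135 131 127]
 [ 86 102 171 177 144  88  86  86  86  86 136 150 163 172 170 169 150 148 148 148 147 136 133 133 132 134 135 136 133 130]
 [ 87 116 166 179 
[... 5737 characters left out ...]
168 168 168 168 119 115 113 116 115 115 114 117 116 125 157 157 157 161 175 174 173]
 [167 170 167 167 168 169 168 168 169 168 169 170 169 125 112 114 115 116 115 113 117 118 136 157 156 156 161 176 175 173]
 [167 170 167 168 170 169 169 169 168 169 170 170 171 130 114 116 115 115 113 116 113 117 130 156 156 156 158 173 175 176]
 [129 168 167 169 169 169 168 169 169 169 169 169 170 150 116 115 115 114 113 115 115 118 128 155 158 157 159 171 174 174]
 [129 168 168 169 169 170 169 168 169 169 170 170 170 168 124 115 115 115 115 115 114 115 117 136 157 156 158 159 174 174]
 [128 164 167 169 168 168 168 168 169 171 170 170 171 171 131 116 116 114 117 113 113 107 109 133 158 159 158 161 174 174]]
```

The head's top face shows at side (261,155) and top view (217,166). That is within 1 px of where a seated head must be, and the axial force rose sharply at full depth. Handing in.

```bash
python3 -c "
from station import ctrl
print(ctrl.hand_in())"
```

```text
the job is handed in; nothing more can be done
None
```

The lever is in line with the clevis, and the tall-headed pin is pushed through until it stopped hard, its head within 1 px of its seated position in both camera views; it is released and the job is handed in at about 20 s, though I took no final picture to check the other pins and bench items.

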